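# Bolt the sample carrier shut

## Robot

A 7-joint arm with a two-finger parallel gripper is mounted at the origin on the work surface. World frame = base frame: x ahead of the robot, y to its left, z up, the work surface at z = 0. Lengths are in m, angles in rad, forces in N, time in s.
With the tool pointing down it reaches from about 0.4 to 0.85 m from the base axis. Payload 10.4 kg.
Tool frame: the origin (TCP) lies at the very end of the fingers, on their centre line; the grasp point (between the pads) lies 19 mm behind it (manip.grip_point_offset is the distance from the TCP to the grasp point, in m); z points along the fingers, y is the line along which they close (so a half turn about z gives the same grasp; the last joint's range is limited). The gripper opens to 85 mm and grips with 20 to 120 N. Pads are 22 mm wide; open, the fingers measure 114 mm over their backs; the gripper's body (76 mm by 85 mm) begins 54 mm behind the grasp point. The pads swing forward as they close: fully open they stand 13 mm farther back than shut.
Start: joints at [1.312, 0.332, -0.065, 1.46, 0.022, 1.35, -0.088], TCP at [0.146, -0.608, 0.231] pointing down, gripper open.
Joint ranges: [-2.6, 2.6], [-0.5, 2.12], [-1.47, 1.34], [0.16, 2.42], [-1.27, 4.41], [0.06, 2.06], [-2.6, 2.6]. Speed limits (rad/s): [2.22, 2.22, 2.79, 2.79, 3.14, 3.14, 3.14].

## Interface

Orientations are given as a unit quaternion [x, y, z, w].
In Python, from workcell import manip gives the robot as it stands. The module is installed in compiled form; this text tells all that it offers.
- The arm moves only by the shell command python3 -m inch 'ROWS' [OPENING] [FORCE]. ROWS is JSON, a list of rows, each a list of 2 entries, a list of its own where there are three numbers: the shift along the tool's x, y, z each as a share of 0.08 m, from -1 to 1, then the turn, a rotation vector about the tool's x, y, z each as a share of 45 degrees, from -1 to 1. A call has exactly 10 rows; each row is the pose to reach, as a shift and turn from the pose commanded when the call began, along the tool's axes at that moment; what a row does not reach only later rows make up. A row lasts 1/10 s, in which the tool goes at most 50 mm and 8.59 degrees, less where a joint would pass 70% of its speed; a pose out of reach is approached as far as the arm can. A call with a number of a shift or a turn outside -1 to 1 is refused whole. A call with a gripper value outside its range is refused whole. OPENING is the opening, from 0 (shut) to 1 (fully open), set as the call begins (- or left out, the last holds). The fingers move at their own pace and stop on an object; FORCE is the grip in N (left out, the last holds). Time passes only in rows, so rows that repeat a pose let the fingers close, or fill a call up. It gives the time, the measured TCP pose, the force, the opening and the grip force at its end, in the units of the state.
- manip.get_obs(): the state, without advancing time (a new reading comes with each control period).
- manip.camera(name): name is "scene" or "top"; returns the picture (400x640x3 uint8, red, green, blue); there is no depth.
- manip.camera_params(name): a dict with "fov_y" (degrees; the focal length in pixels is half the picture's height over the tangent of half this angle, whatever the lens; pixels are square), "cx", "cy" (the principal point, pixels), "camera_from_world" (4x4, takes a point from world to camera coordinates). Camera axes: x right, y up, looking along -z (the intrinsics and any distortion apply to the point x, -y, -z); pixel columns grow to the right and rows downward; lengths in m; the calibration is good to about 2 mm. A picture is of the moment at which its call begins. camera_params takes no time and is no camera call.
- manip.hand_in(): hands the job in; it is judged then, once.
The state is a dict: "clock": time; "joint_pos": joint angles; "joint_velocities": joint speeds; "tau": joint torques, N m; "position": TCP position; "ee_rot": TCP orientation; "ft_force": force on the tool from outside, world axes, zero at the start; "torque": the same for the moment, N m; "grip_width": opening from 0.0 (shut) to 1.0 (fully open); "grasp_force": force on a finger pad.
Only numpy, scipy, OpenCV 4.12 (cv2) and the standard library are available. Lean on these libraries where they do the work, as an engineer would, in place of code of your own. Each camera call takes 0.05 s, during which the arm holds its last target. There are 200 camera calls.

## Task

Bolt the closed sample carrier shut: press its orange spring catch down with one fingertip and, holding it down the whole way, push the steel bolt fully home into its keeper with the other fingertip against the blue plate. Then let the catch spring back up and move clear. Do not pinch, lift or shove the carrier, and leave the vial on its lid and the other things on the bench where they are.

Things in the scene. Friction and masses are not known exactly. Their poses are not given: they have to be found in the camera images.
- carrier: Closed case, grey with flat white lid, 240 (x) x 180 (y) x 100 mm high, about 3 kg, loose on rubber feet. Origin: centre of its underside, z up. The bolt on the lid runs along its x axis (line y = -30 mm) and shuts towards +x; the orange catch lies along y = +30 mm. A plate 8 mm high lies under both.
- catch_top (a point): Centre of the flat top of the orange catch paddle, 100 mm long (carrier's x, 85 mm behind to 15 mm ahead of the carrier's centre), 26 mm wide, top 38 mm above the lid when up. It sinks straight down; a fingertip can slide along it. Axes as the carrier's. At the start it lies level with the blue plate, 60 mm to its +y side.
- catch (a joint): How far the catch is pressed, m: 0 up, 0.014 fully down. Spring: 4 N to start, 8.5 N at 0.010, 10.5 N fully down. Up, its tooth stands in a slot of the bolt and locks it; pressed more than about 0.006 it frees the bolt. It springs up into a second slot once the bolt is home.
- push_plate (a point): On the rear (-x) face of the bolt's upright blue plate, mid width, 40 mm above the lid. Plate: 30 mm wide (carrier's y), 8 mm thick, from 16 to 52 mm above the lid. The steel bar it stands on is 20 mm wide, top 16 mm above the lid; two dark straps over the bar reach 20 mm, the dark keeper ahead 24 mm. Moves with the bolt; axes as the carrier's.
- bolt (a joint): How far the bolt has been pushed towards +x of the carrier, m: 0 to 0.003 at the start (drawn back), 0.040 fully home in the keeper at its end stop. Sliding friction about 3 N. Second slot meets the tooth from 0.036 on.
- vial_mid (a point): Centre of a small amber vial with green cap, 26 mm across and 42 mm high, standing loose on the lid near its far left corner. Bystander.
- bottle_mid (a point): Centre of an amber bottle with blue cap, 64 mm across, 150 mm high. Bystander.
- dishes_mid (a point): Centre of a stack of three pale dishes, 92 mm across, 51 mm high. Bystander.
- beaker_mid (a point): Centre of a pale open beaker, 72 mm across, 90 mm high. Bystander.
- tip_box_mid (a point): Centre of a white box with blue lid, 92 x 132 x 96 mm high. Bystander.
- tube_rack_mid (a point): Centre of an orange rack of capped tubes, 70 x 150 x 63 mm high. Bystander.
Things that resemble listed ones, but are neither listed nor needed, are in the scene too. There is more than one size of the part that bears vial_mid; the job needs the smallest.

How it is judged:
On the way, in this order (a step that is already met when the one before it is completed fails the run):
1. the catch is pressed down while the bolt is still drawn back (value of joint catch above 0.0065 m and value of joint bolt below 0.008 m), for 0.1 s.
2. the bolt is pushed home with the catch still held down (value of joint catch above 0.0065 m and value of joint bolt above 0.036 m), for 0.1 s.
At the end, for the whole second after the job is handed in: The bolt is home (pushed at least 35.5 of its 40 mm), the catch has sprung up again (within 3 mm of the top), the carrier is at rest within 20 mm of where it stood, with the vial upright on its lid (value of joint bolt above 0.0355 m and value of joint catch below 0.003 m and distance of carrier from where it was at the start of the episode below 0.02 m and linear speed of carrier below 0.01 m/s and distance of vial_mid from where it was at the start of the episode below 0.03 m and angle between vial_mid's own z axis and vertical below 0.3 rad); the robot touches nothing.
It fails at once if the catch is let up while the bolt is between its two ends (value of joint bolt between 0.008 and 0.034 m and value of joint catch below 0.006 m).
It fails at once if the carrier is shoved more than 20 mm (distance of carrier from where it was at the start of the episode above 0.02 m).
It fails at once if the carrier is lifted or tipped (height (world z) of carrier above 0.01 m or angle between carrier's own z axis and vertical above 0.1 rad).
It fails at once if the vial on the lid is moved more than 30 mm or knocked over (distance of vial_mid from where it was at the start of the episode above 0.03 m or angle between vial_mid's own z axis and vertical above 0.5 rad).
It fails at once if another thing on the bench is moved more than 30 mm (distance of any of bottle_mid, dishes_mid, beaker_mid, tip_box_mid, tube_rack_mid from where it was at the start of the episode above 0.03 m).
It also fails if it takes over 40 s, if anything falls off the work surface, if the arm or the gripper's body presses on something with over 40 N, if the wrist force passes 120 N, or if a joint passes its speed limit or range.

## Working session

There is one attempt and no reset: what is moved stays moved. The work goes in short steps, Python scripts to look and compute and a shell command to move; the robot and the scene stay as the last step left them, time stands still between calls to the robot, and variables do not carry over. Pictures are saved under pics/ and viewed, at most 10 in all, crops included, and the job is handed in when it is done.

```bash
mkdir -p pics; python3 - <<'E'
from workcell import manip
import cv2,numpy as np
for n in("scene","top"):
    im=manip.camera(n); cv2.imwrite(f"pics/{n}0.png",im[:,:,::-1])
    p=manip.camera_params(n); print(n,p)
o=manip.get_obs();print(o)
E
```

```text
scene {'fov_y': 46.313062940476854, 'cx': 324.653519889488, 'cy': 202.4821177826375, 'camera_from_world': array([[ 0.39802834,  0.91736721, -0.00329263, -0.22611286],
       [-0.66250485,  0.28992734,  0.69067319,  0.32806636],
       [ 0.63455556, -0.27272612,  0.72315953, -1.62560381],
       [ 0.        ,  0.        ,  0.        ,  1.        ]])}
top {'fov_y': 42.30756450955701, 'cx': 322.0981994480249, 'cy': 198.95065151312102, 'camera_from_world': array([[ 0.02187195, -0.99965888, -0.01427403, -0.00270923],
       [ 0.99841813,  0.02110065,  0.05211533, -0.58626209],
       [-0.05179637, -0.01539131,  0.99853905, -1.57274471],
       [ 0.        ,  0.        ,  0.        ,  1.        ]])}
{'clock': 0.1, 'joint_pos': array([ 1.31242061,  0.33285081, -0.06469323,  1.46085089,  0.02160745,
        1.34989937, -0.08847717]), 'joint_velocities': array([-1.20519121e-03, -3.09212742e-03, -8.81875030e-04, -1.36110318e-03,
       -6.51722368e-05, -3.52310582e-04,  4.82849666e-04]), 'tau': array([ 1.04000821e-03, -6.26749420e+01,  4.88896086e-02, -3.92430782e+01,
        1.62639673e-02,  7.00265533e-03,  1.15573307e-04]), 'position': array([ 0.14591104, -0.60738575,  0.23057224]), 'ee_rot': array([ 9.93056872e-01,  1.17633409e-01, -1.10678733e-04, -6.46985124e-04]), 'ft_force': array([ 0.61238169,  0.5932589 , -0.22959635]), 'torque': array([ 0.00219937, -0.02180589,  0.02239308]), 'grasp_force': 0.0, 'grip_width': 0.9982207671490815}
```

View pics/scene0.png

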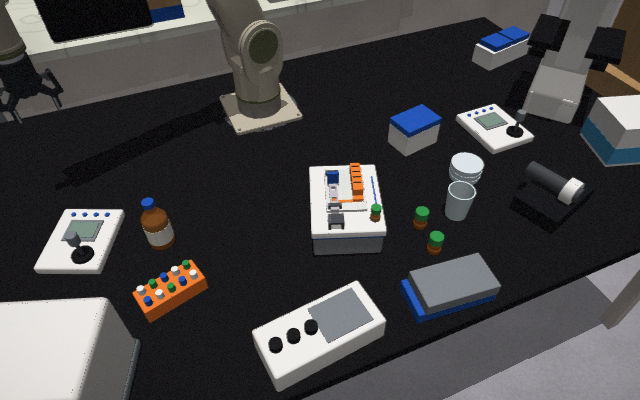

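View pics/top0.png

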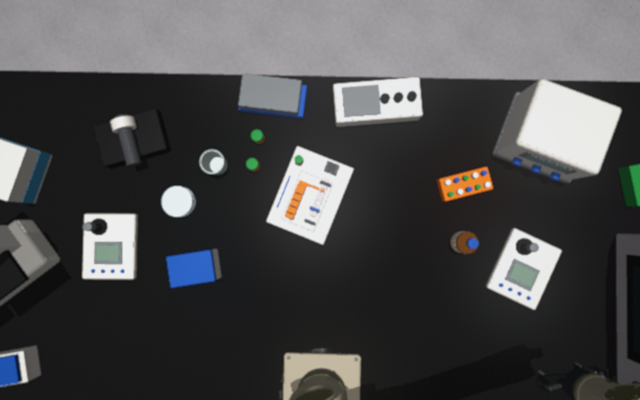

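The scene view shows the carrier at about (345,210), with the vial on its lid at (376,212). In the top view the carrier is at (310,195) and its vial at (298,160). The loose vials at (257,135) and (252,164) in the top view are decoys. The blue lids at (415,120) and (500,40) in the scene view could be mistaken for the plate. The orange rack at (170,290) could be mistaken for the catch. I'll crop the carrier to check.

```bash
python3 - <<'E'
import cv2,numpy as np
a=cv2.imread("pics/top0.png")[140:250,255:365];b=cv2.imread("pics/scene0.png")[150:260,295:405]
cv2.imwrite("pics/crop0.png",np.hstack([cv2.resize(x,(400,400),interpolation=cv2.INTER_CUBIC) for x in(a,b)]))
E
```

```text
(no output)
```

View pics/crop0.png

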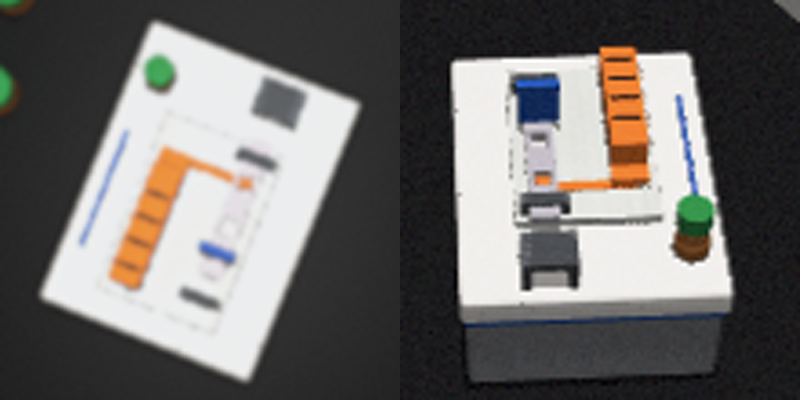

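The crop confirms the carrier. The keeper is at the far end, so +x points up and slightly right in the top view. The orange paddle is on the left (+y), the blue plate is right of it at about (314,208) in the full top image, and the vial is in the far-left corner. Now I'll measure it.

```bash
cat >h.py <<'E'
import cv2,numpy as np
from workcell import manip
def ray(n,uv,z):
    p=manip.camera_params(n);f=200/np.tan(np.radians(p["fov_y"])/2);T=p["camera_from_world"]
    d=T[:3,:3].T@np.array([(uv[0]-p["cx"])/f,-(uv[1]-p["cy"])/f,-1]);c=-T[:3,:3].T@T[:3,3]
    return c+d*(z-c[2])/d[2]
def proj(n,P):
    p=manip.camera_params(n);f=200/np.tan(np.radians(p["fov_y"])/2);T=p["camera_from_world"]
    q=T[:3,:3]@P+T[:3,3];return np.array([p["cx"]-f*q[0]/q[2],p["cy"]+f*q[1]/q[2]])
E
python3 - <<'E'
from h import *
im=cv2.imread("pics/top0.png");hsv=cv2.cvtColor(im,cv2.COLOR_BGR2HSV)
g=cv2.inRange(im[:,:,1],130,255);g[:140]=0;g[250:]=0;g[:,:260]=0;g[:,360:]=0
cs,_=cv2.findContours(g,0,2);c=max(cs,key=cv2.contourArea)
bx=cv2.boxPoints(cv2.minAreaRect(c));print(bx)
W=np.array([ray("top",b,.1)[:2] for b in bx]);print(W.round(4),np.linalg.norm(np.roll(W,-1,0)-W,axis=1))
C=W.mean(0)
L=np.roll(W,-1,0)-W;e=max(L,key=np.linalg.norm);e=e/np.linalg.norm(e);e*=np.sign(e[0]);yaw=np.arctan2(e[1],e[0]);print("C",C,"yaw",yaw)
n=np.array([-e[1],e[0]])
pt=lambda x,y,z:np.r_[C+e*x+n*y,z]
def blob(n_,lo,hi,roi):
    im=cv2.imread(f"pics/{n_}0.png");m=cv2.inRange(cv2.cvtColor(im,cv2.COLOR_BGR2HSV),lo,hi)
    r=np.zeros_like(m);x0,y0,x1,y1=roi;r[y0:y1,x0:x1]=m[y0:y1,x0:x1]
    k,l,s,cc=cv2.connectedComponentsWithStats(r);i=1+s[1:,4].argmax();return cc[i],s[i]
for nm,lo,hi,z in(("orange",(5,150,120),(20,255,255),.138),("blue",(105,120,50),(130,255,255),.148),("green",(45,100,50),(80,255,255),.142)):
  for cam,roi in(("top",(290 if nm!="blue" else 300,145,340,235)),("scene",(315,150,390,240))):
    if nm=="blue" and cam=="scene": roi=(315,160,345,200)
    c,s=blob(cam,lo,hi,roi);w=ray(cam,c,z)[:2]-C;print(nm,cam,c,s,"carrier xy",w@e,w@n)
print("pred plate top",proj("top",pt(-.035,-.03,.152)),"scene",proj("scene",pt(-.035,-.03,.152)),"lid corners scene",[proj("scene",pt(x,y,.1)).round(1) for x in(-.12,.12) for y in(-.09,.09)])
E
```

```text
[[265.14856 221.5115 ]
 [296.12866 144.68091]
 [353.82794 167.94675]
 [322.84784 244.77734]]
[[ 0.5127  0.1726]
 [ 0.7392  0.0881]
 [ 0.6742 -0.0819]
 [ 0.449   0.0035]] [0.24179759 0.1819506  0.24084171 0.18069589]
C [0.59376787 0.04557726] yaw -0.3573701085310854
orange top [296.70384615 197.94615385] [290 181  21  38 260] carrier xy -0.023897909737015065 0.02792680454838631
orange scene [355.60742706 183.51193634] [339 163  25  39 377] carrier xy -0.0041859890923758815 0.02580393133051273
blue top [314.33333333 209.        ] [311 207   8   5  15] carrier xy -0.034724677702475955 -0.03058502194962889
blue scene [332.51639344 176.63934426] [327 171  12  13 122] carrier xy -0.021688753346944353 -0.030819502660982448
green top [298.20454545 159.52272727] [295 156   7   8  44] carrier xy 0.0789849733208933 0.06436587616829803
green scene [375.83146067 208.91011236] [372 204   9  11  89] carrier xy 0.08817038297020269 0.06431540093265749
pred plate top [314.06158877 208.96743814] scene [332.5192334  171.83854939] lid corners scene [array([308.3, 165.6]), array([374.3, 163.2]), array([311.1, 233.5]), array([387. , 230.3])]
```

Measurement is consistent in both views: centre (0.594, 0.046), yaw −0.357, plate at x = −35 mm, and the lid size matches. Fingers aligned with the carrier's y at 46 mm opening land on y = ±30 mm, one on the catch and one behind the plate. I need about +0.540 m along tool x and −0.562 m along tool y, and a +34° turn about tool z.

```bash
python3 -m inch '[[[0.1,-0.1,-0.08],[0,0,0]],[[0.2,-0.2,-0.16],[0,0,0]],[[0.3,-0.3,-0.24],[0,0,0]],[[0.4,-0.4,-0.32],[0,0,0]],[[0.5,-0.5,-0.4],[0,0,0]],[[0.6,-0.6,-0.48],[0,0,0]],[[0.7,-0.7,-0.56],[0,0,0]],[[0.8,-0.8,-0.64],[0,0,0]],[[0.9,-0.9,-0.72],[0,0,0]],[[1,-1,-0.8],[0,0,0]]]' 0.54
python3 -m inch '[[[0.1,-0.1,0],[0,0,0]],[[0.2,-0.2,0],[0,0,0]],[[0.3,-0.3,0],[0,0,0]],[[0.4,-0.4,0],[0,0,0]],[[0.5,-0.5,0],[0,0,0]],[[0.6,-0.6,0],[0,0,0]],[[0.7,-0.7,0],[0,0,0]],[[0.8,-0.8,0],[0,0,0]],[[0.9,-0.9,0],[0,0,0]],[[1,-1,0],[0,0,0]]]'
python3 -m inch '[[[0.1,-0.1,0],[0,0,0]],[[0.2,-0.2,0],[0,0,0]],[[0.3,-0.3,0],[0,0,0]],[[0.4,-0.4,0],[0,0,0]],[[0.5,-0.5,0],[0,0,0]],[[0.6,-0.6,0],[0,0,0]],[[0.7,-0.7,0],[0,0,0]],[[0.8,-0.8,0],[0,0,0]],[[0.9,-0.9,0],[0,0,0]],[[1,-1,0],[0,0,0]]]'
python3 -c "
from workcell import manip
print(manip.get_obs()['joint_pos'].round(2))"
```

```text
clock: 1.1
position: [0.2056, -0.5104, 0.2959]
ee_rot: [0.993, 0.118, 0.0, 0.0]
ft_force: [0.7, -0.2, -1.2]
grip_width: 0.54
grasp_force: 0.0
clock: 2.1
position: [0.2647, -0.414, 0.2953]
ee_rot: [0.993, 0.118, -0.0, 0.0]
ft_force: [-0.9, 0.5, 0.6]
grip_width: 0.539
grasp_force: 0.0
clock: 3.1
position: [0.3238, -0.3175, 0.2953]
ee_rot: [0.993, 0.118, 0.0, 0.0]
ft_force: [0.1, -0.2, -0.5]
grip_width: 0.539
grasp_force: 0.0
[ 1.02 -0.06 -0.33  1.77 -0.02  1.43 -0.64]
```

```bash
python3 -m inch '[[[0.1,-0.1,0],[0,0,0]],[[0.2,-0.2,0],[0,0,0]],[[0.3,-0.3,0],[0,0,0]],[[0.4,-0.4,0],[0,0,0]],[[0.5,-0.5,0],[0,0,0]],[[0.6,-0.6,0],[0,0,0]],[[0.7,-0.7,0],[0,0,0]],[[0.8,-0.8,0],[0,0,0]],[[0.9,-0.9,0],[0,0,0]],[[1,-1,0],[0,0,0]]]'
python3 -m inch '[[[0.1,-0.1,0],[0,0,0]],[[0.2,-0.2,0],[0,0,0]],[[0.3,-0.3,0],[0,0,0]],[[0.4,-0.4,0],[0,0,0]],[[0.5,-0.5,0],[0,0,0]],[[0.6,-0.6,0],[0,0,0]],[[0.7,-0.7,0],[0,0,0]],[[0.8,-0.8,0],[0,0,0]],[[0.9,-0.9,0],[0,0,0]],[[1,-1,0],[0,0,0]]]'
python3 -m inch '[[[0.09,-0.1,0],[0,0,0]],[[0.18,-0.2,0],[0,0,0]],[[0.27,-0.3,0],[0,0,0]],[[0.36,-0.4,0],[0,0,0]],[[0.45,-0.5,0],[0,0,0]],[[0.54,-0.6,0],[0,0,0]],[[0.63,-0.7,0],[0,0,0]],[[0.72,-0.8,0],[0,0,0]],[[0.81,-0.9,0],[0,0,0]],[[0.9,-1,0],[0,0,0]]]'
python3 -m inch '[[[0.09,-0.1,0],[0,0,0.08]],[[0.18,-0.2,0],[0,0,0.16]],[[0.27,-0.3,0],[0,0,0.24]],[[0.36,-0.4,0],[0,0,0.32]],[[0.45,-0.5,0],[0,0,0.4]],[[0.54,-0.6,0],[0,0,0.48]],[[0.63,-0.7,0],[0,0,0.56]],[[0.72,-0.8,0],[0,0,0.64]],[[0.8,-0.9,0],[0,0,0.72]],[[0.84,-1,0],[0,0,0.755]]]'
cat >>h.py <<'E'
C=np.array([.59377,.04558]);yaw=-.3574;e=np.array([np.cos(yaw),np.sin(yaw)]);n=np.array([-e[1],e[0]])
def rep():
    from scipy.spatial.transform import Rotation as R
    o=manip.get_obs();M=R.from_quat(o["ee_rot"]).as_matrix();d=o["position"][:2]-C
    print("t",o["clock"],"carrier xy mm",1e3*d@e,1e3*d@n,"z",1e3*o["position"][2],"yaw err deg",np.degrees(np.arctan2(M[1,0],M[0,0])-yaw),"tilt",M[2].round(3),"f",e@o["ft_force"][:2],n@o["ft_force"][:2],o["ft_force"][2],"q",o["joint_pos"].round(2))
E
python3 - <<'E'
from h import *
rep()
for k in("scene","top"): cv2.imwrite(f"pics/{k}1.png",manip.camera(k)[:,:,::-1])
a=cv2.imread("pics/scene1.png")[60:260,245:445];cv2.imwrite("pics/crop1.png",cv2.resize(a,(600,600),interpolation=2))
E
```

```text
clock: 4.1
position: [0.3829, -0.221, 0.2953]
ee_rot: [0.993, 0.118, 0.0, 0.0]
ft_force: [-0.0, -0.7, 0.3]
grip_width: 0.538
grasp_force: 0.0
clock: 5.1
position: [0.442, -0.1245, 0.2953]
ee_rot: [0.993, 0.118, 0.0, 0.0]
ft_force: [-0.4, -0.3, -0.1]
grip_width: 0.537
grasp_force: 0.0
clock: 6.1
position: [0.4933, -0.0299, 0.2953]
ee_rot: [0.993, 0.118, 0.0, 0.0]
ft_force: [0.3, 0.5, 0.5]
grip_width: 0.541
grasp_force: 0.0
clock: 7.1
position: [0.5399, 0.0637, 0.2951]
ee_rot: [0.984, -0.179, -0.0, -0.0]
ft_force: [0.3, -0.2, 0.6]
grip_width: 0.539
grasp_force: 0.0
t 7.1 carrier xy mm -56.75036493874205 -1.8885924683404507 z 295.12192524402604 yaw err deg -0.12547378569506468 tilt [-0. -0. -1.] f 0.3598403794694542 -0.1046326447342324 0.6373874319761011 q [ 0.47  0.2  -0.76  1.54  0.14  1.45 -2.23]
```

View pics/crop1.png

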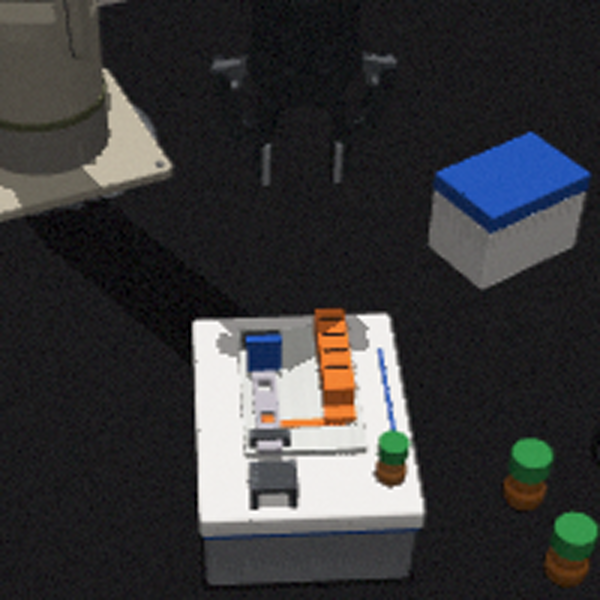

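```bash
python3 - <<'E'
from h import *
for u,v in((333.8,121.5),(357.6,120.3)):
  for z in(.295,.3):
    w=ray("scene",(u,v),z)[:2]-C;print(z,1e3*w@e,1e3*w@n)
  
E
```

```text
0.295 -51.03740806042915 -27.284493848588774
0.3 -44.29548794759833 -27.78093808863701
0.295 -52.52733819705197 28.152544617329678
0.3 -45.77401392388938 27.23177653857017
```

The fingertips are at y ≈ ±28 mm and are about 6 mm behind the plate in x. Descending.

```bash
python3 -m inch '[[[0,-0.01,0.1],[0,0,0]],[[0,-0.01,0.2],[0,0,0]],[[0,-0.01,0.3],[0,0,0]],[[0,-0.01,0.4],[0,0,0]],[[0,-0.01,0.5],[0,0,0]],[[0,-0.01,0.6],[0,0,0]],[[0,-0.01,0.7],[0,0,0]],[[0,-0.01,0.8],[0,0,0]],[[0,-0.01,0.9],[0,0,0]],[[0,-0.01,1],[0,0,0]]]'
python3 -m inch '[[[0,0,0.1],[0,0,0]],[[0,0,0.2],[0,0,0]],[[0,0,0.3],[0,0,0]],[[0,0,0.4],[0,0,0]],[[0,0,0.5],[0,0,0]],[[0,0,0.6],[0,0,0]],[[0,0,0.68],[0,0,0]],[[0,0,0.74],[0,0,0]],[[0,0,0.78],[0,0,0]],[[0,0,0.8],[0,0,0]]]'
python3 - <<'E'
from h import *
rep()
for k in("scene","top"): cv2.imwrite(f"pics/{k}2.png",manip.camera(k)[:,:,::-1])
a=cv2.imread("pics/scene2.png")[120:240,285:405];cv2.imwrite("pics/crop2.png",cv2.resize(a,(600,600),interpolation=2))
E
```

```text
clock: 8.2
position: [0.5398, 0.0635, 0.2146]
ee_rot: [0.984, -0.178, 0.0, 0.0]
ft_force: [0.6, -0.1, 0.6]
grip_width: 0.537
grasp_force: 0.0
clock: 9.2
position: [0.5398, 0.0635, 0.1511]
ee_rot: [0.984, -0.178, -0.0, 0.0]
ft_force: [0.4, -0.6, 0.6]
grip_width: 0.535
grasp_force: 0.0
t 9.2 carrier xy mm -56.87562901087341 -2.0930741081284285 z 151.05270796128883 yaw err deg 0.013183481012029614 tilt [-0.  0. -1.] f 0.5387874275746369 -0.41692146179656986 0.6494928801974784 q [ 0.44  0.3  -0.74  1.75  0.22  1.18 -2.29]
```

View pics/crop2.png

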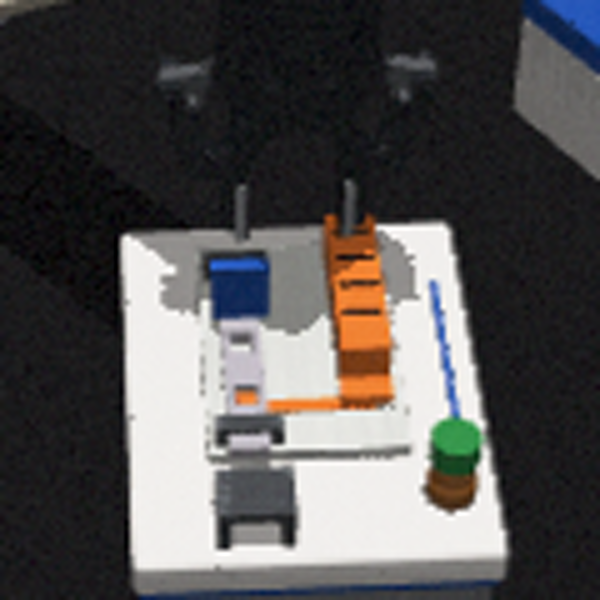

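Left fingertip (241,238 in the crop) is behind the middle of the blue plate, and the right one (349,232) is over the paddle. Continuing down, watching the force.

```bash
python3 -m inch '[[[0,0,0.04],[0,0,0]],[[0,0,0.08],[0,0,0]],[[0,0,0.12],[0,0,0]],[[0,0,0.15],[0,0,0]],[[0,0,0.18],[0,0,0]],[[0,0,0.2],[0,0,0]],[[0,0,0.22],[0,0,0]],[[0,0,0.23],[0,0,0]],[[0,0,0.24],[0,0,0]],[[0,0,0.24],[0,0,0]]]'
python3 -c "
from h import *
rep()"
```

```text
clock: 10.3
position: [0.5398, 0.0635, 0.1322]
ee_rot: [0.984, -0.178, 0.0, 0.0]
ft_force: [-2.7, -0.6, 5.5]
grip_width: 0.541
grasp_force: 2.6
t 10.3 carrier xy mm -56.839890654127736 -2.0512218761914927 z 132.23369737396573 yaw err deg 0.015120333986131482 tilt [ 0.  0. -1.] f -2.290608902335302 -1.5117879554327263 5.452571001847012 q [ 0.43  0.32 -0.74  1.77  0.24  1.14 -2.31]
```

```bash
python3 -m inch '[[[0,0,0.02],[0,0,0]],[[0,0,0.04],[0,0,0]],[[0,0,0.06],[0,0,0]],[[0,0,0.08],[0,0,0]],[[0,0,0.09],[0,0,0]],[[0,0,0.1],[0,0,0]],[[0,0,0.1],[0,0,0]],[[0,0,0.1],[0,0,0]],[[0,0,0.1],[0,0,0]],[[0,0,0.1],[0,0,0]]]'
python3 -c "
from h import *
rep()"
```

```text
clock: 11.3
position: [0.5398, 0.0636, 0.1246]
ee_rot: [0.984, -0.178, 0.0, 0.0]
ft_force: [-4.9, 0.9, 7.7]
grip_width: 0.537
grasp_force: 4.3
t 11.3 carrier xy mm -56.833275312311144 -1.9502460297980786 z 124.63589606405637 yaw err deg 0.020058658105240698 tilt [ 0.  0. -1.] f -4.953764338578653 -0.8762635195627203 7.731568040807085 q [ 0.43  0.33 -0.74  1.78  0.24  1.13 -2.31]
```

```bash
python3 -m inch '[[[0,0,0.01],[0,0,0]],[[0,0,0.02],[0,0,0]],[[0,0,0.03],[0,0,0]],[[0.01,0,0.03],[0,0,0]],[[0.02,0,0.03],[0,0,0]],[[0.03,0,0.03],[0,0,0]],[[0.04,0,0.03],[0,0,0]],[[0.05,0,0.03],[0,0,0]],[[0.06,0,0.03],[0,0,0]],[[0.06,0,0.03],[0,0,0]]]'
python3 - <<'E'
from h import *
rep()
for k in("scene",): cv2.imwrite(f"pics/{k}3.png",manip.camera(k)[:,:,::-1])
a=cv2.imread("pics/scene3.png")[120:240,285:405];cv2.imwrite("pics/crop3.png",cv2.resize(a,(600,600),interpolation=2))
E
```

```text
clock: 12.3
position: [0.5439, 0.0628, 0.1222]
ee_rot: [0.984, -0.177, -0.0, -0.0]
ft_force: [-6.6, 1.6, 9.4]
grip_width: 0.536
grasp_force: 4.8
t 12.3 carrier xy mm -52.710347796154295 -1.3172664394233387 z 122.173606941713 yaw err deg 0.06874070556295392 tilt [-0.001 -0.    -1.   ] f -6.781898152731141 -0.8422886295520736 9.366325368574609 q [ 0.43  0.34 -0.73  1.77  0.25  1.13 -2.31]
```

View pics/crop3.png

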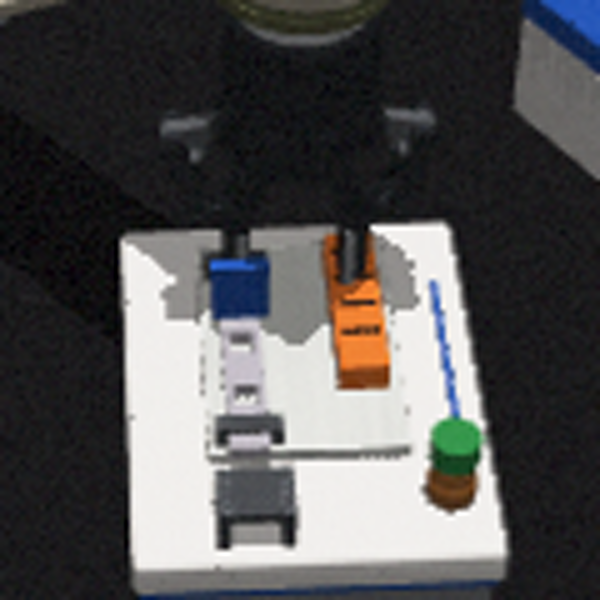

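Catch is down (its crossarm has sunk out of sight), the bolt is still drawn back, and the fingertip is just behind the plate. Pushing now.

```bash
python3 -m inch '[[[0.04,0,0.01],[0,0,0]],[[0.09,0,0.01],[0,0,0]],[[0.14,0,0.01],[0,0,0]],[[0.19,0,0.01],[0,0,0]],[[0.24,0,0.01],[0,0,0]],[[0.29,0,0.01],[0,0,0]],[[0.34,0,0.01],[0,0,0]],[[0.38,0,0.01],[0,0,0]],[[0.42,0,0.01],[0,0,0]],[[0.45,0,0.01],[0,0,0]]]'
python3 - <<'E'
from h import *
rep()
for k in("scene","top"): cv2.imwrite(f"pics/{k}4.png",manip.camera(k)[:,:,::-1])
a=cv2.imread("pics/scene4.png")[120:240,285:405];cv2.imwrite("pics/crop4.png",cv2.resize(a,(600,600),interpolation=2))
E
```

```text
clock: 13.35
position: [0.5768, 0.0511, 0.1216]
ee_rot: [0.984, -0.177, -0.001, -0.0]
ft_force: [-13.1, 3.1, 15.0]
grip_width: 0.536
grasp_force: 8.6
t 13.35 carrier xy mm -17.789475856371656 -0.7613997523999356 z 121.61518493059152 yaw err deg 0.11887003684520842 tilt [-0.003 -0.    -1.   ] f -13.388770203918838 -1.6807662515817594 14.984104794796506 q [ 0.41  0.41 -0.71  1.69  0.28  1.15 -2.3 ]
```

View pics/crop4.png

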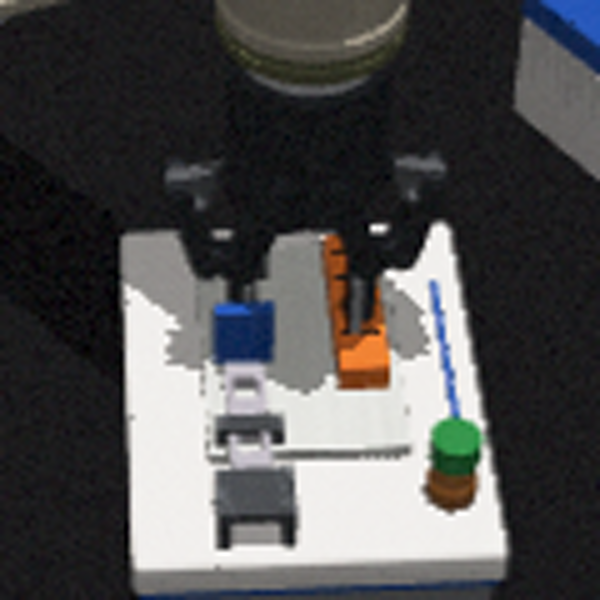

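```bash
python3 -m inch '[[[0.02,0,0],[0,0,0]],[[0.04,0,-0.01],[0,0,0]],[[0.06,0,-0.01],[0,0,0]],[[0.08,0,-0.01],[0,0,0]],[[0.1,0,-0.01],[0,0,0]],[[0.11,0,-0.01],[0,0,0]],[[0.12,0,-0.01],[0,0,0]],[[0.12,0,-0.01],[0,0,0]],[[0.12,0,-0.01],[0,0,0]],[[0.12,0,-0.01],[0,0,0]]]'
python3 - <<'E'
from h import *
rep()
cv2.imwrite("pics/scene5.png",manip.camera("scene")[:,:,::-1])
for k in(2,4,5):
    im=cv2.imread(f"pics/scene{k}.png");hsv=cv2.cvtColor(im,cv2.COLOR_BGR2HSV)
    m=cv2.inRange(hsv,(105,120,50),(130,255,255));m[:160]=0;m[215:]=0;m[:,:320]=0;m[:,345:]=0
    M=cv2.moments(m,True);c=(M["m10"]/M["m00"],M["m01"]/M["m00"]);w=ray("scene",c,.135)[:2]-C;print(k,c,M["m00"],1e3*w@e,1e3*w@n)
E
```

```text
clock: 14.45
position: [0.5836, 0.0485, 0.1219]
ee_rot: [0.984, -0.176, -0.003, -0.0]
ft_force: [-22.6, 4.9, 18.8]
grip_width: 0.538
grasp_force: 13.3
t 14.45 carrier xy mm -10.588071963016372 -0.7910169513719346 z 121.93761736932522 yaw err deg 0.1453710650252108 tilt [-0.007  0.001 -1.   ] f -22.8422437498466 -3.3317609463900038 18.778919826304918 q [ 0.41  0.43 -0.7   1.66  0.29  1.17 -2.3 ]
2 (332.8484848484849, 176.66666666666666) 132.0 -35.373304135623485 -28.992068567188998
4 (333.41911764705884, 185.61029411764707) 136.0 -2.8447759684483582 -29.655163938882296
5 (333.4714285714286, 187.74285714285713) 140.0 4.719056599023519 -30.016905308182455
```

```bash
python3 - <<'E'
from h import *
for k in(0,2,4,5):
    im=cv2.imread(f"pics/scene{k}.png");hsv=cv2.cvtColor(im,cv2.COLOR_BGR2HSV)
    m=cv2.inRange(hsv,(45,100,50),(80,255,255));m[:,:360]=0;m[:,395:]=0;M=cv2.moments(m,True);print(k,M["m10"]/M["m00"],M["m01"]/M["m00"])
a=cv2.imread("pics/scene5.png")[120:240,285:405];cv2.imwrite("pics/crop5.png",cv2.resize(a,(600,600),interpolation=2))
E
```

```text
0 375.8314606741573 208.91011235955057
2 375.8 208.96666666666667
4 375.8314606741573 208.91011235955057
5 375.8 208.96666666666667
```

View pics/crop5.png

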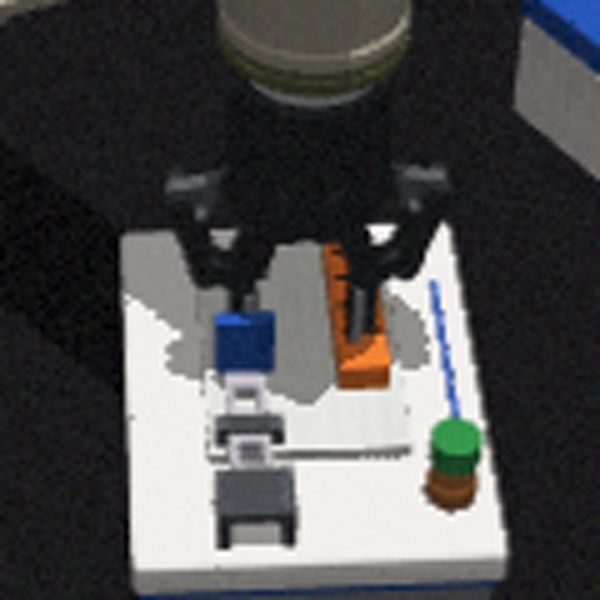

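Carrier and vial haven't moved. The plate has advanced about 40 mm and the resistance is rising. One small extra push will confirm the end stop.

```bash
python3 -m inch '[[[0.01,0,0],[0,0,0]],[[0.02,0,0],[0,0,0]],[[0.03,0,0],[0,0,0]],[[0.03,0,0],[0,0,0]],[[0.03,0,0],[0,0,0]],[[0.03,0,0],[0,0,0]],[[0.03,0,0],[0,0,0]],[[0.03,0,0],[0,0,0]],[[0.03,0,0],[0,0,0]],[[0.03,0,0],[0,0,0]]]'
python3 -c "
from h import *
rep()"
```

```text
clock: 15.5
position: [0.5846, 0.0482, 0.1219]
ee_rot: [0.984, -0.176, -0.005, 0.0]
ft_force: [-29.2, 7.4, 23.6]
grip_width: 0.538
grasp_force: 16.8
t 15.5 carrier xy mm -9.54675550948358 -0.7310355387474946 z 121.88372526870725 yaw err deg 0.16519802465796238 tilt [-0.009  0.002 -1.   ] f -29.92876368580628 -3.2907629568845964 23.587237965939575 q [ 0.4   0.43 -0.7   1.66  0.29  1.17 -2.3 ]
```

Home against the stop: force rises with almost no travel. I'll ease back about 6 mm with the catch still held, then lift straight up.

```bash
python3 -m inch '[[[-0.02,0,0],[0,0,0]],[[-0.05,0,0],[0,0,0]],[[-0.08,0,0],[0,0,0]],[[-0.1,0,0],[0,0,0]],[[-0.1,0,-0.05],[0,0,0]],[[-0.1,0,-0.12],[0,0,0]],[[-0.1,0,-0.2],[0,0,0]],[[-0.1,0,-0.35],[0,0,0]],[[-0.1,0,-0.5],[0,0,0]],[[-0.1,0,-0.65],[0,0,0]]]'
python3 -m inch '[[[0,0,-0.1],[0,0,0]],[[0,0,-0.2],[0,0,0]],[[0,0,-0.3],[0,0,0]],[[0,0,-0.4],[0,0,0]],[[0,0,-0.5],[0,0,0]],[[0,0,-0.6],[0,0,0]],[[0,0,-0.7],[0,0,0]],[[0,0,-0.8],[0,0,0]],[[0,0,-0.9],[0,0,0]],[[0,0,-1],[0,0,0]]]'
python3 - <<'E'
from h import *
rep()
cv2.imwrite("pics/scene6.png",manip.camera("scene")[:,:,::-1])
a=cv2.imread("pics/scene6.png")[120:240,285:405];cv2.imwrite("pics/crop6.png",cv2.resize(a,(600,600),interpolation=2))
E
```

```text
clock: 16.5
position: [0.5816, 0.0478, 0.1746]
ee_rot: [0.984, -0.178, -0.0, 0.0]
ft_force: [-0.3, 0.2, -0.4]
grip_width: 0.541
grasp_force: 0.0
clock: 17.5
position: [0.5817, 0.0478, 0.2544]
ee_rot: [0.984, -0.178, 0.0, 0.0]
ft_force: [-0.0, 0.2, 0.3]
grip_width: 0.54
grasp_force: 0.0
t 17.5 carrier xy mm -12.054416196623881 -2.1236442955181123 z 254.3698898693736 yaw err deg 0.010554270432146741 tilt [ 0.  0. -1.] f -0.09692739262574597 0.19045277216650489 0.29685746532806884 q [ 0.43  0.31 -0.73  1.51  0.21  1.4  -2.24]
```

View pics/crop6.png

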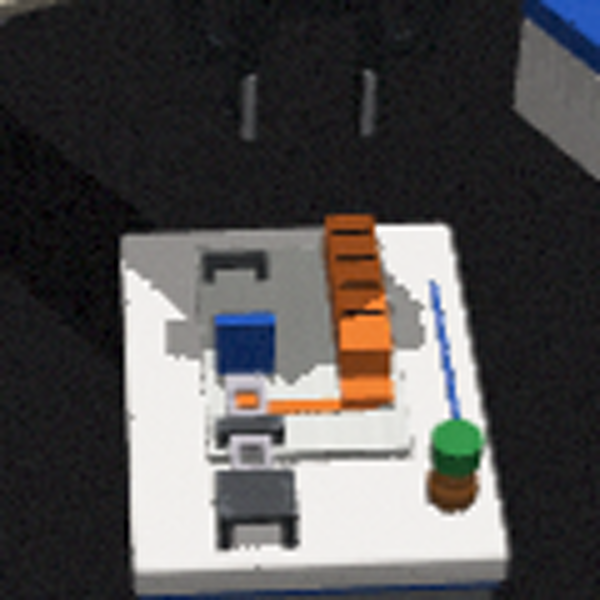

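The catch has sprung up into the second slot (orange tooth at 246,400), the bolt is home, the vial is in place and the arm is clear.

```bash
python3 -c "
from workcell import manip
print(manip.hand_in())"
```

```text
the job is handed in; nothing more can be done
None
```

The job is handed in: the bolt is home with the catch sprung up in its second slot, the carrier and vial did not move in the images, and the arm is clear; the hand-in returned no verdict.

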